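# Re-hang the badge basket on the empty rack

## Robot

A 6-joint arm with a two-finger parallel gripper is mounted at the origin on the work surface. World frame = base frame: x ahead of the robot, y to its left, z up, the work surface at z = 0. Lengths are in m, angles in rad, forces in N, time in s.
With the tool pointing down it reaches from about 0.35 to 0.95 m from the base axis. Payload 17.4 kg.
Tool frame: the origin (TCP) lies midway between the tips of the shut fingers; the grasp point (between the pads) lies ctrl.hold_point_z behind it (ctrl.hold_point_z is the distance from the TCP to the grasp point, in m); z points along the fingers, y is the line along which they close (so a half turn about z gives the same grasp; the last joint's range is limited). The gripper opens to 93 mm and grips with 3 to 60 N. Pads are 15 mm wide; open, the fingers measure 128 mm over their backs; the gripper's body (75 mm by 188 mm) begins 65 mm behind the grasp point.
Start: joints at [-1.201, 0.116, 1.442, -0, 1.584, -0.038], TCP at [0.268, -0.62, 0.219] pointing down, gripper open.
Joint ranges: [-2.83, 2.83], [-0.83, 2.19], [0.07, 2.5], [-1.14, 4.28], [0.01, 3], [-2.97, 2.97]. Speed limits (rad/s): [1.89, 1.89, 2.22, 3.14, 3.14, 3.14].

## Interface

Orientations are given as a unit quaternion [x, y, z, w].
In Python, from workcell import ctrl gives the robot as it stands.
- The arm moves only by the tool step_arm, never from a script. Its argument "targets" is a list of rows, each a list of 6 numbers: the shift along the tool's x, y, z in mm, then the turn, a rotation vector about the tool's x, y, z in degrees. A call has 1 to 8 rows; each row shifts and turns the commanded pose from where the row before left it, along the tool's axes as they then stand; what a row does not reach is not made up. A row lasts 1/12 s, in which the tool goes at most 41.7 mm and 7.16 degrees, less where a joint would pass 70% of its speed; a pose out of reach is approached as far as the arm can. A call is refused whole if a number of a shift passes 41.7 or a number of a turn 7.16, either way. A call with a gripper value outside its range is refused whole. "fingers" is the finger opening in mm, from 0 to 93, set as the call begins (left out, the last holds). The fingers move at their own pace and stop on an object; "force" is the grip in N (left out, the last holds). Time passes only in rows, so rows that do not move let the fingers close. It gives the time, the measured TCP pose, the force, the opening and the grip force at its end, in the units of the state.
- ctrl.get_obs(): the state, without advancing time (a new reading comes with each control period).
- ctrl.camera(name): name is "scene" or "side" or "wrist"; returns the picture (384x512x3 uint8, red, green, blue); there is no depth.
- ctrl.get_calibration(name): a dict with "fovy" (degrees; the focal length in pixels is half the picture's height over the tangent of half this angle, whatever the lens; pixels are square), "cx", "cy" (the principal point, pixels), "pose" (4x4, takes a point from camera to world coordinates). Camera axes: x right, y down, z forward; pixel columns grow to the right and rows downward; lengths in m; the calibration is good to about 2 mm. A picture is of the moment at which its call begins: read the wrist's pose just before it. get_calibration takes no time and is no camera call; for the wrist camera it gives the pose at the moment of the call.
- ctrl.close_job(): hands the job in; it is judged then, once.
The state is a dict: "t": time; "joint_pos": joint angles; "qvel": joint speeds; "tau": joint torques, N m; "ee_pos": TCP position; "eef_rot": TCP orientation; "force": force on the tool from outside, world axes, zero at the start; "ft_torque": the same for the moment, N m; "grip_width": opening from 0.0 (shut) to 1.0 (fully open); "finger_force": force on a finger pad.
Only numpy, scipy, OpenCV 4.12 (cv2) and the standard library are available. Lean on these libraries where they do the work, as an engineer would, in place of code of your own. Each camera call takes 0.05 s, during which the arm holds its last target. There are 200 camera calls.

## Task

Move the red badge basket from the rack it hangs on to the empty rack beside it, keeping it level so that nothing spills and not setting it down on the way. Lower it gently onto the empty rack's bar and slide it lightly along, feeling for the bar's two notches, until both its hooks drop into them; never force it against that rack, and let go only once it is down in the notches. Leave the other things on the desk alone.

Things in the scene. Friction and masses are not known exactly. Their poses are not given: they have to be found in the camera images.
- basket: Red plastic basket, 90 (x) x 150 (y) x 75 mm high, walls 4 mm, 0.3-0.6 kg, with a tape roll and two badges in it. Origin: centre of its underside; z up, +x is its back, where two steel strap hooks stand out. It starts hanging on rack_a, its top leaning 4 degrees towards its own -x; held by its grip it can be kept level.
- basket_hooks (a point): Point (55, 0, 88) mm of the basket, basket's axes: midway between the hooks, at the top of their slots. Hooks at y = -60 and +60, each 10 mm wide along y, an upside-down U: slot 12 mm wide in x (49 to 61), closed above by a 4 mm saddle with underside at z = 88; its rear lip (x = 61 to 65) reaches 25 mm below that underside.
- basket_grip (a point): Middle of the white grip of the basket's fixed carrying handle: (0, 0, 138) mm in the basket's frame. The grip is a bar 88 mm long along the basket's y, 12 mm thick (x) and 22 mm high (z), with free room all round; take it from above, fingers closing along the basket's x.
- rack_a: Grey rack, fixed, on which the basket hangs at the start. Origin on the desk under its middle; z up, -x its front, where the basket hangs. Base 130 x 280 x 8 mm; uprights behind the bar at y = -122, +122 mm; flat bar 300 mm long along y, x = -3 to 3, z = 174 to 204; black bumper rod 12 mm thick along y below it (z = 119, front at x = -8) backs the basket.
- rack_a_edge (a point): Point (0, 0, 204) mm of rack_a: middle of the bar's upper edge, rack's axes. The edge has two square notches at y = -60 and +60 mm, each 14 mm wide and 9 mm deep; the hooks hang in them (hooks point at about (-3, 0, -9) mm from here). Held level, the basket goes on and off the bar with its hooks point between x = -3 and +2 mm; lift it 40 mm, then draw it forward.
- rack_b: The empty grey rack, fixed to the desk: same make, sizes and frame as rack_a. Only its notched bar differs: it was clamped off-centre by hand (see its edge point). The bar does not slip in its clamps. Heights of edge and notches are the same. The bar and uprights stand in the way of a basket carried sideways at hanging height: come on from the front (-x).
- rack_b_edge (a point): Point (0, 0, 204) mm of rack_b, rack's axes, on the upper edge's line. The notch pair (120 mm apart, 14 mm wide, 9 mm deep) is shifted along y by an unmeasured -22 to +22 mm: look or feel for it. Hooks resting on the edge: hooks point at z = 0 from here; dropped into the notches: z = -9 mm, with 2 mm play either way along y..
- tape: Blue tape roll, ring 52 mm wide, 20 mm high, lying in the basket; origin at the centre of its underside.
- badge1: White round badge, 38 mm wide, 10 mm thick, lying in the basket; origin at the centre of its underside.
- badge2: Yellow round badge, 38 mm wide, 10 mm thick, lying in the basket; origin at the centre of its underside.
- bottle: Water bottle, 64 mm wide, 190 mm high, standing on the desk beyond the racks; origin at the centre of its underside.
- tub: Clear plastic tub, 90 x 140 x 55 mm, on the desk on the robot's side of the racks; origin at the centre of its underside.
- tray: Orange tray, 80 x 110 x 40 mm, on the desk to the left; origin at the centre of its underside.
- marker: Marker pen, 125 mm long, 17 mm thick, lying on the desk to the right; origin under its middle.
Not all that is in view belongs to the job. Of the things shaped like the basket, the red one is meant.

How it is judged:
By the outcome, as a careful person would: the job done as asked, in the order asked, and still so for the second after the job is handed in, with the robot touching nothing.
It also fails if it takes over 72 s, if anything falls off the work surface, if the arm or the gripper's body presses on something with over 40 N, if the wrist force passes 120 N, or if a joint passes its speed limit or range.

## Working session

There is one attempt and no reset: what is moved stays moved. The work goes in short steps, Python scripts to look and compute and a tool call to move; the robot and the scene stay as the last step left them, time stands still between calls to the robot, and variables do not carry over. Pictures are saved under pics/ and viewed, at most 11 in all, crops included, and the job is handed in when it is done.

Besides the shell and the picture viewer there is one more tool, called after "Call:" as a command line: name --pt "numbers of a row" for each row, then --argument value for the rest. step_arm: Moves the arm, as the interface text tells. Its arguments: {"type":"object","properties":{"targets":{"type":"array"},"fingers":{"type":"number"},"force":{"type":"number"}},"required":["targets"]}

```bash
mkdir -p pics
cat > h.py <<'E'
import numpy as np, cv2
from workcell import ctrl
def K(c): 
    return 192/np.tan(np.radians(c["fovy"]/2))
def ray(c,u,v):
    T=np.array(c["pose"]); d=np.array([(u-c["cx"])/K(c),(v-c["cy"])/K(c),1.0]); return T[:3,3],T[:3,:3]@d
def onz(c,u,v,z):
    o,d=ray(c,u,v); return o+d*(z-o[2])/d[2]
def tri(c1,p1,c2,p2):
    o1,d1=ray(c1,*p1);o2,d2=ray(c2,*p2)
    s=np.linalg.lstsq(np.c_[d1,-d2],o2-o1,rcond=None)[0]
    a,b=o1+s[0]*d1,o2+s[1]*d2; return (a+b)/2,np.linalg.norm(a-b)
def proj(c,p):
    T=np.array(c["pose"]); q=T[:3,:3].T@(np.array(p)-T[:3,3]); return c["cx"]+K(c)*q[0]/q[2],c["cy"]+K(c)*q[1]/q[2]
def snap(n,f):
    c=ctrl.get_calibration(n); im=ctrl.camera(n)[:,:,::-1].copy(); cv2.imwrite(f"pics/{f}.png",im); return im,c
E
python3 - <<'E'
from h import *
np.set_printoptions(precision=3,suppress=True)
a,c=snap("scene","s0");b,d=snap("side","d0")
for k in(c,d):print(k)
o=ctrl.get_obs();print(o,ctrl.hold_point_z)
E
```

```text
{'fovy': 56.1926866909142, 'cx': 249.0669549342239, 'cy': 186.1972497445793, 'pose': array([[-0.693,  0.575, -0.434,  0.894],
       [ 0.721,  0.558, -0.411,  0.419],
       [ 0.006, -0.598, -0.802,  0.934],
       [ 0.   ,  0.   ,  0.   ,  1.   ]])}
{'fovy': 49.11639346042227, 'cx': 259.9099076130926, 'cy': 186.4260982844467, 'pose': array([[ 0.987, -0.132,  0.095,  0.375],
       [-0.162, -0.753,  0.638, -0.651],
       [-0.013, -0.644, -0.765,  0.981],
       [ 0.   ,  0.   ,  0.   ,  1.   ]])}
{'t': 0.1, 'joint_pos': array([-1.201,  0.116,  1.442,  0.   ,  1.584, -0.038]), 'qvel': array([ 0.001, -0.002, -0.   , -0.001,  0.   , -0.   ]), 'tau': array([  0.003, -72.289, -62.387,   0.078,   0.023,  -0.   ]), 'ee_pos': array([ 0.268, -0.619,  0.218]), 'eef_rot': array([ 0.979,  0.203, -0.   , -0.001]), 'force': array([-0.219,  0.142,  0.037]), 'ft_torque': array([ 0.027,  0.018, -0.032]), 'finger_force': 0.0, 'grip_width': 1.0026478412760254} 0.0188
```

View pics/s0.png

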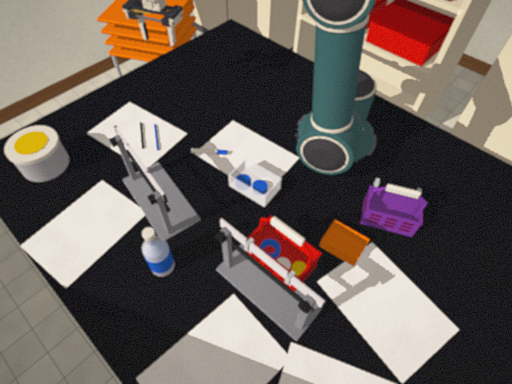

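View pics/d0.png

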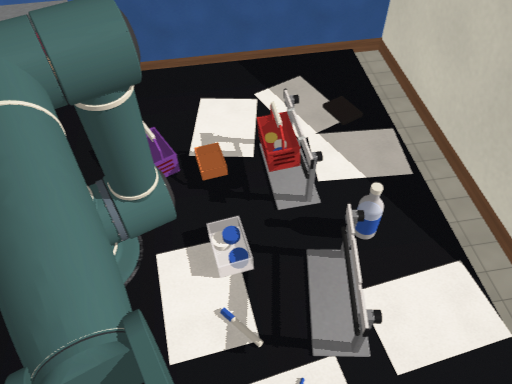

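The red basket is on the grey rack at scene (285,250), side (280,140). Lookalikes: the purple basket at scene (395,207), side (160,155), and the red box on the shelf behind at scene (408,30). I choose the one hanging on the rack. The empty rack is at scene (155,185), side (345,290). Next is a close crop.

Run:
```python
import cv2,numpy as np
s=cv2.imread("pics/s0.png");d=cv2.imread("pics/d0.png")
f=lambda im,x,y,w,h,k:cv2.resize(im[y:y+h,x:x+w],None,fx=k,fy=k,interpolation=cv2.INTER_CUBIC)
# 400x300 tiles: 133x100 x3
t=[f(s,205,205,133,133,3),f(d,230,75,133,133,3)]
cv2.imwrite("pics/c1.png",np.hstack(t))
t=[f(s,95,115,133,133,3),f(d,275,195,133,180,3)[:399*2]]
t[1]=cv2.resize(d[195:370,275:408],None,fx=3,fy=3,interpolation=cv2.INTER_CUBIC);t[0]=np.vstack([t[0],np.zeros((525-399,399,3),np.uint8)])
cv2.imwrite("pics/c2.png",np.hstack(t))
```

```text
(no output)
```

View pics/c1.png

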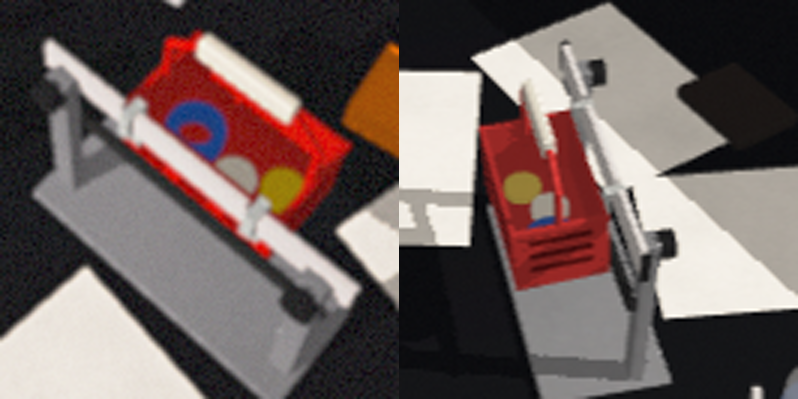

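View pics/c2.png

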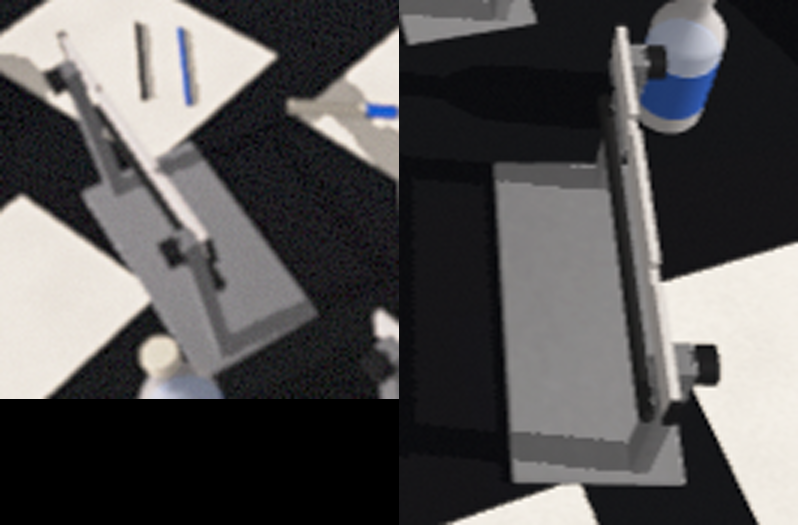

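Crop 1 confirms the red basket with the tape roll and two badges. Its white grip runs in crop pixels from (206,45) to (295,108), which is the scene centre at about (288,231). Crop 2 shows the bare rack bar, with possible notches in the side view near crop (625,120) and (655,268).

Run:
```python
from h import *
np.set_printoptions(precision=4,suppress=True)
C=ctrl.get_calibration("scene");D=ctrl.get_calibration("side")
S=lambda u,v:(205+u/3,205+v/3); Q=lambda u,v:(230+(u-399)/3,75+v/3)
S2=lambda u,v:(95+u/3,115+v/3); Q2=lambda u,v:(275+(u-399)/3,195+v/3)
g=[tri(C,S(206,48),D,Q(549,142)),tri(C,S(295,108),D,Q(528,88)),tri(C,S(248,77),D,Q(538,116))];print("grip",g)
for n,z,L in(("A",.204,[(C,S(46,44)),(C,S(357,288)),(D,Q(566,45)),(D,Q(645,262))]),("B",.204,[(C,S2(62,35)),(C,S2(205,238)),(D,Q2(622,28)),(D,Q2(672,400)),(D,Q2(632,120)),(D,Q2(658,268))])):
  for c,p in L: print(n,onz(c,*p,z))
for p in [(240,322),(84,190),(316,312),(205,375)]: print("baseB",onz(C,*S2(*p),.008))
for p in [(497,165),(512,482),(685,482)]: print("baseB side",onz(D,*Q2(*p),.008))
```

```text
grip [(array([0.5533, 0.1713, 0.2447]), np.float64(0.0016657755753868007)), (array([0.5476, 0.2497, 0.244 ]), np.float64(0.004865875835111316)), (array([0.5503, 0.2092, 0.2434]), np.float64(0.002656986677702314))]
A [0.6175 0.0639 0.204 ]
A [0.6034 0.3578 0.204 ]
A [0.6085 0.3558 0.204 ]
A [0.6144 0.0525 0.204 ]
B [ 0.6123 -0.38    0.204 ]
B [ 0.6655 -0.0913  0.204 ]
B [ 0.6674 -0.0932  0.204 ]
B [ 0.611  -0.3814  0.204 ]
B [ 0.6494 -0.1763  0.204 ]
B [ 0.6308 -0.2932  0.204 ]
baseB [ 0.6436 -0.1217  0.008 ]
baseB [ 0.6557 -0.3732  0.008 ]
baseB [ 0.5833 -0.0762  0.008 ]
baseB [ 0.7046 -0.0996  0.008 ]
baseB side [ 0.5857 -0.0821  0.008 ]
baseB side [ 0.532  -0.3535  0.008 ]
baseB side [ 0.6599 -0.3751  0.008 ]
```

Call:
step_arm --pt "0 0 -28 0 0 -6.95" --pt "0 0 -28 0 0 -6.95" --pt "0 0 -28 0 0 -6.95" --pt "0 0 -28 0 0 -6.95" --pt "0 0 -28 0 0 -6.95" --pt "0 0 -28 0 0 -6.95" --pt "0 0 -28 0 0 -6.95" --pt "0 0 -28 0 0 -6.95" --fingers 93

```text
t: 0.77
ee_pos: [0.2676, -0.6195, 0.4437]
eef_rot: [0.77, 0.638, 0.0, -0.0]
force: [-0.5, 0.1, 0.9]
grip_width: 0.997
finger_force: 0.0
```

```bash
cat >> h.py <<'E'
from scipy.spatial.transform import Rotation as R
def go(p,yaw=None):
    "tool-frame shift (mm) from measured TCP to world p; yaw = wanted angle of tool y (deg)"
    o=ctrl.get_obs(); r=R.from_quat(o["eef_rot"]).as_matrix(); s=r.T@(np.array(p)-o["ee_pos"])*1000
    y=np.degrees(np.arctan2(r[1,1],r[0,1])); print("tcp",o["ee_pos"].round(4),"yawy",round(y,2),"tilt z",r[:,2].round(4),"shift",s.round(1),"n",np.linalg.norm(s).round(1),"turnz",None if yaw is None else round(y-yaw,2),"F",o["force"].round(2),"t",round(o["t"],2),"grip",round(o["grip_width"],3),round(o["finger_force"],1))
E
python3 -c "
from h import *
go([.54,-.235,.44],-10.9)"
```

```text
tcp [ 0.2676 -0.6195  0.4437] yawy -10.69 tilt z [-2.e-04  5.e-04 -1.e+00] shift [428.3 196.3   3.8] n 471.2 turnz 0.21 F [-0.46  0.09  0.86] t 0.77 grip 0.997 0.0
```

Call:
step_arm --pt "35.7 16.4 0 0 0 0" --pt "35.7 16.4 0 0 0 0" --pt "35.7 16.4 0 0 0 0" --pt "35.7 16.4 0 0 0 0" --pt "35.7 16.4 0 0 0 0" --pt "35.7 16.4 0 0 0 0" --pt "35.7 16.4 0 0 0 0" --pt "35.7 16.4 0 0 0 0"

```text
t: 1.43
ee_pos: [0.4518, -0.3627, 0.4425]
eef_rot: [0.772, 0.636, -0.0, -0.0]
force: [0.9, 0.3, 0.7]
grip_width: 1.002
finger_force: 0.0
```

Call:
step_arm --pt "35.7 16.4 0 0 0 0" --pt "35.7 16.4 0 0 0 0" --pt "35.7 16.4 0 0 0 0" --pt "35.7 16.4 0 0 0 0" --pt "0 0 0 0 0 0" --pt "0 0 0 0 0 0"

```text
t: 1.93
ee_pos: [0.5437, -0.2353, 0.4421]
eef_rot: [0.771, 0.637, -0.0, -0.0]
force: [-1.0, -0.5, -0.2]
grip_width: 1.0
finger_force: 0.0
```

Run:
```python
from h import *
im,c=snap("wrist","w1"); print(c)
go([.55,.209,.44],2)
for p in [(.667,-.092,.204),(.611,-.381,.204),(.6494,-.1763,.204),(.6308,-.2932,.204)]: print(np.round(proj(c,p)))
```

```text
{'fovy': 59.48060415302021, 'cx': 256.88377086944513, 'cy': 193.93350475162083, 'pose': array([[ 9.82046967e-01, -1.82039358e-01, -4.94512490e-02,
         5.56082960e-01],
       [-1.88635046e-01, -9.48746329e-01, -2.53568969e-01,
        -1.65404477e-01],
       [-7.57158547e-04,  2.58344876e-01, -9.66052458e-01,
         6.07928485e-01],
       [ 0.00000000e+00,  0.00000000e+00,  0.00000000e+00,
         1.00000000e+00]])}
tcp [ 0.5431 -0.2365  0.4423] yawy -10.95 tilt z [-7.e-04  1.e-04 -1.e+00] shift [438.7 -77.8   2.3] n 445.5 turnz -12.95 F [-0.2  -0.02 -0.36] t 1.98 grip 0.999 0.0
[344.  16.]
[329. 262.]
[338.  98.]
[335. 197.]
```

View pics/w1.png

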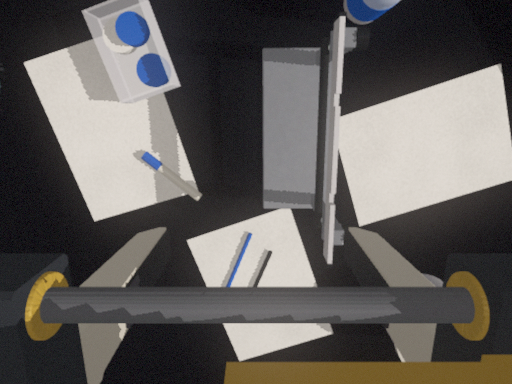

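The wrist view shows the empty bar from (340,18) to (330,260), with breaks in its right (upper) edge near rows 100 and 200. I'll trace that contour.

Run:
```python
from h import *
im=cv2.imread("pics/w1.png"); g=im.min(2)
r=[]
for v in range(60,240):
    xs=np.arange(322,352); row=g[v,322:352].astype(int)
    m=row>185
    r.append((v,xs[m].max() if m.any() else 0,xs[m].min() if m.any() else 0))
print([x for x in r if 85<x[0]<115 or 185<x[0]<215])
cv2.imwrite("pics/c3.png",cv2.resize(im[10:270,300:370],None,fx=2.3*1.0,fy=2.3,interpolation=cv2.INTER_NEAREST))
a=cv2.resize(im[80:120,310:360],None,fx=8,fy=8,interpolation=cv2.INTER_NEAREST);b=cv2.resize(im[180:220,310:360],None,fx=8,fy=8,interpolation=cv2.INTER_NEAREST)
cv2.imwrite("pics/c3.png",np.hstack([a,b]))
```

```text
[(86, np.int64(340), np.int64(337)), (87, np.int64(340), np.int64(337)), (88, np.int64(340), np.int64(337)), (89, np.int64(340), np.int64(337)), (90, np.int64(340), np.int64(337)), (91, np.int64(340), np.int64(337)), (92, np.int64(340), np.int64(337)), (93, np.int64(338), np.int64(337)), (94, np.int64(338), np.int64(337)), (95, np.int64(338), np.int64(335)), (96, np.int64(338), np.int64(335)), (97, np.int64(338), np.int64(335)), (98, np.int64(337), np.int64(335)), (99, np.int64(337), np.int64(335)), (100, np.int64(337), np.int64(335)), (101, np.int64(337), np.int64(335)), (102, np.int64(337), np.int64(335)), (103, np.int64(337), np.int64(335)), (104, np.int64(337), np.int64(335)), (105, np.int64(337), np.int64(335)), (106, np.int64(337), np.int64(336)), (107, np.int64(339), np.int64(336)), (108, np.int64(339), np.int64(336)), (109, np.int64(339), np.int64(336)), (110, np.int64(339), np.int64(336)), (111, np.int64(339), np.int64(336)), (112, np.int64(339), np.int64(336)), (113, np.int64(338), np.int64(336)), (114, np.int64(351), np.int64(336)), (186, np.int64(351), np.int64(332)), (18
[... 236 characters left out ...]
1), np.int64(332)), (194, np.int64(351), np.int64(330)), (195, np.int64(332), np.int64(330)), (196, np.int64(332), np.int64(330)), (197, np.int64(332), np.int64(330)), (198, np.int64(332), np.int64(330)), (199, np.int64(332), np.int64(330)), (200, np.int64(332), np.int64(330)), (201, np.int64(332), np.int64(330)), (202, 0, 0), (203, 0, 0), (204, 0, 0), (205, 0, 0), (206, np.int64(333), np.int64(331)), (207, np.int64(333), np.int64(331)), (208, np.int64(333), np.int64(331)), (209, np.int64(333), np.int64(331)), (210, np.int64(333), np.int64(331)), (211, np.int64(333), np.int64(331)), (212, np.int64(333), np.int64(331)), (213, np.int64(333), np.int64(331)), (214, np.int64(333), np.int64(331))]
```

View pics/c3.png

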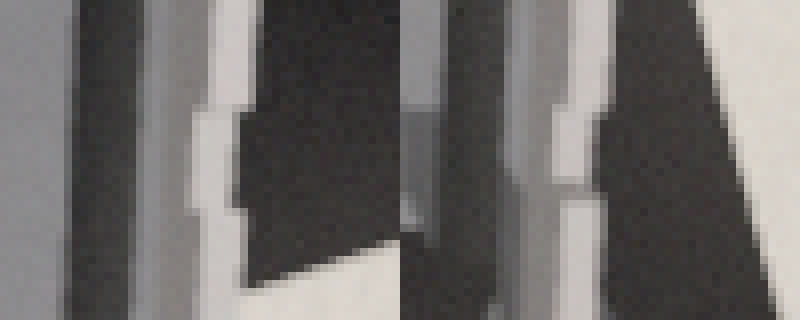

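Call:
step_arm --pt "36.5 -6.5 0 0 0 0" --pt "36.5 -6.5 0 0 0 0" --pt "36.5 -6.5 0 0 0 0" --pt "36.5 -6.5 0 0 0 0" --pt "36.5 -6.5 0 0 0 0" --pt "36.5 -6.5 0 0 0 0" --pt "36.5 -6.5 0 0 0 0" --pt "36.5 -6.5 0 0 0 0"

```text
t: 2.65
ee_pos: [0.5473, 0.0599, 0.4428]
eef_rot: [0.772, 0.635, 0.0, 0.0]
force: [-0.1, -1.6, -0.1]
grip_width: 1.003
finger_force: 0.0
```

Call:
step_arm --pt "36.5 -6.5 0 0 0 0" --pt "36.5 -6.5 0 0 0 0" --pt "34 -6.5 0 0 0 0" --pt "0 0 0 0 0 -6.5" --pt "0 0 0 0 0 -6.5" --pt "0 0 0 0 0 0" --pt "0 0 0 0 0 0"

```text
t: 3.23
ee_pos: [0.5493, 0.1673, 0.4427]
eef_rot: [0.697, 0.717, -0.0, 0.0]
force: [0.7, -1.2, 0.1]
grip_width: 1.002
finger_force: 0.0
```

Run:
```python
from h import *
im,c=snap("wrist","w2"); go([.55,.209,.33],2); print({k:np.array(v).round(4).tolist() for k,v in c.items()})
```

```text
tcp [0.5492 0.1673 0.4427] yawy 1.64 tilt z [ 1.e-04 -1.e-04 -1.e+00] shift [ 41.6   2.  112.7] n 120.1 turnz -0.36 F [-0.38 -0.52 -0.55] t 3.28 grip 0.998 0.0
{'fovy': 59.4806, 'cx': 256.8838, 'cy': 193.9335, 'pose': [[0.9996, 0.0281, 0.0076, 0.5459], [0.0292, -0.9655, -0.2586, 0.2386], [0.0001, 0.2587, -0.966, 0.6085], [0.0, 0.0, 0.0, 1.0]]}
```

View pics/w2.png

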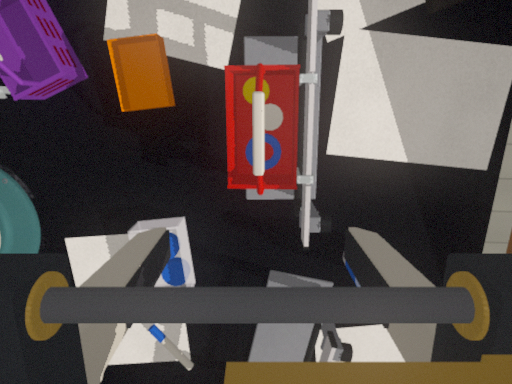

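Notch corners in w1 are at (341,93.5)/(340.5,106.5) and (336,193.5)/(335,204.5). In w2 the grip runs from (258,93) to (258,175), and the hooks are at (308,78) and (305,180).

Run:
```python
from h import *
np.set_printoptions(precision=4,suppress=True)
c=dict(fovy=59.48060415302021,cx=256.88377,cy=193.9335,pose=np.array([[.982047,-.1820394,-.04945125,.55608296],[-.188635,-.9487463,-.253569,-.165404477],[-.000757,.258345,-.966052,.6079285],[0,0,0,1]]))
q=[onz(c,*p,.204) for p in [(341.2,93.5),(340.5,106.5),(336,193.5),(335.3,204.5)]];print(np.array(q)); print("notch mid",np.mean(q,0), (q[0]+q[1]-q[2]-q[3])/2)
print("bar ends",onz(c,342,18,.204),onz(c,332,261,.204))
w=ctrl.get_calibration("wrist"); im=cv2.imread("pics/w2.png").astype(int)
hsv=cv2.cvtColor(im.astype(np.uint8),cv2.COLOR_BGR2HSV)
m=((im.min(2)>170)).astype(np.uint8); m[:85]=0;m[182:]=0;m[:,:248]=0;m[:,268:]=0
print(cv2.minAreaRect(np.argwhere(m)[:,::-1].astype(np.float32)))
ys,xs=np.nonzero(m); 
for z in(.255,):
  for e in [(np.median(xs[ys<110]),ys.min()),(np.median(xs[ys>155]),ys.max()+1)]: print("grip",z,onz(w,*e,z))
print("hooks",onz(w,311,78,.2),onz(w,308,180,.2))
print("barA",onz(w,316,20,.204),onz(w,309.5,240,.204))
```

```text
[[ 0.6534 -0.1721  0.204 ]
 [ 0.6508 -0.1864  0.204 ]
 [ 0.6321 -0.2894  0.204 ]
 [ 0.6294 -0.3034  0.204 ]]
notch mid [ 0.6414 -0.2378  0.204 ] [0.0213 0.1172 0.    ]
bar ends [ 0.6641 -0.0938  0.204 ] [ 0.6151 -0.3796  0.204 ]
((259.5, 133.5), (81.0, 9.0), 90.0)
grip 0.255 [0.5478 0.2493 0.255 ]
grip 0.255 [0.5504 0.1651 0.255 ]
hooks [0.6075 0.2692 0.2   ] [0.6122 0.149  0.2   ]
barA [0.6082 0.3292 0.204 ] [0.6189 0.0706 0.204 ]
```

Call:
step_arm --pt "20 1 30 0 0 -0.5" --pt "20.7 1.3 30 0 0 0" --pt "0 0 30 0 0 0" --pt "0 0 30 0 0 0" --pt "0 0 20 -4 0 0" --pt "0 0 0 0 0 0" --pt "0 0 0 0 0 0" --fingers 50

```text
t: 3.87
ee_pos: [0.5492, 0.2085, 0.3029]
eef_rot: [0.692, 0.721, 0.025, 0.024]
force: [-0.1, -0.2, 0.6]
grip_width: 0.561
finger_force: 0.0
```

Run:
```python
from h import *
go([.5503,.208,.2237],2.1)
im,c=snap("wrist","w3"); im2,_=snap("side","d3")
cv2.imwrite("pics/c4.png",np.hstack([cv2.resize(im,(450,338)),cv2.resize(im2[60:210,200:355],(349,338))]))
```

```text
tcp [0.5492 0.2085 0.3029] yawy 2.29 tilt z [ 0.0682  0.0028 -0.9977] shift [-0.5 -4.3 79.1] n 79.2 turnz 0.19 F [-0.06 -0.22  0.64] t 3.87 grip 0.561 0.0
```

View pics/c4.png

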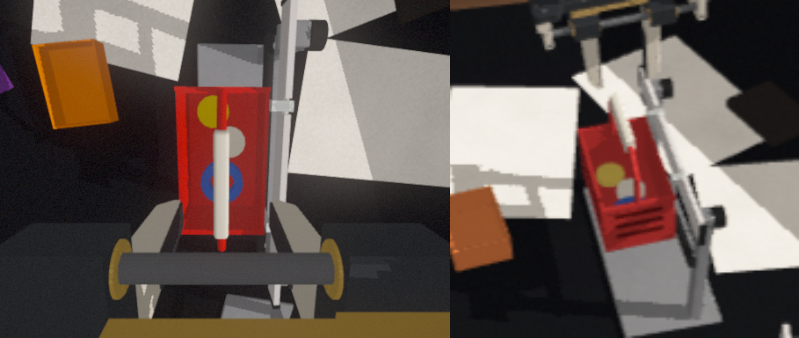

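The wrist view shows the grip at (221,185), midway between the fingers at (150,240) and (300,240). The side view agrees, so I descend.

Call:
step_arm --pt "0 -2 20 0 0 0" --pt "0 -2 20 0 0 0" --pt "0 0 20 0 0 0" --pt "0 0 19 0 0 0" --pt "0 0 0 0 0 0"

```text
t: 4.38
ee_pos: [0.5513, 0.2089, 0.2216]
eef_rot: [0.692, 0.721, 0.024, 0.023]
force: [-1.6, -0.4, -0.5]
grip_width: 0.536
finger_force: 0.0
```

Call:
step_arm --pt "0 0 0 0 0 0" --pt "0 0 0 0 0 0" --pt "0 0 0 0 0 0" --pt "0 0 0 0 0 0" --pt "0 0 0 0 0 0" --pt "0 0 0 0 0 0" --pt "0 0 0 0 0 0" --pt "0 0 0 0 0 0" --fingers 0 --force 35

```text
t: 5.05
ee_pos: [0.5511, 0.2093, 0.224]
eef_rot: [0.691, 0.722, 0.025, 0.024]
force: [-3.7, -0.2, 4.9]
grip_width: 0.129
finger_force: 35.0
```

```bash
python3 -c "
from h import *
go([.5503,.208,.2237],2.1); print(ctrl.get_obs()['ft_torque'])"
```

```text
tcp [0.5511 0.2093 0.224 ] yawy 2.46 tilt z [ 0.0697  0.0032 -0.9976] shift [-1.3 -0.9  0.3] n 1.6 turnz 0.36 F [-3.66 -0.23  4.86] t 5.05 grip 0.129 35.0
[-0.08662905  0.69416918 -0.16778174]
```

Call:
step_arm --pt "0 0 -2 0 0 0" --pt "0 0 -4 0 0 0" --pt "0 1.5 -4 1 0 0" --pt "0 1.5 -2 1 0 0" --pt "0 1 -2 1 0 0" --pt "0 0.5 -2 1 0 0" --pt "0 0 0 0 0 0" --pt "0 0 0 0 0 0"

```text
t: 5.72
ee_pos: [0.5552, 0.2094, 0.2395]
eef_rot: [0.692, 0.722, -0.0, -0.0]
force: [0.4, 0.4, -5.4]
grip_width: 0.126
finger_force: 35.0
```

```bash
python3 -c "
from h import *
go([.5503,.208,.28],2.1); print(ctrl.get_obs()['ft_torque'])"
```

```text
tcp [0.5552 0.2094 0.2395] yawy 2.45 tilt z [-5.e-04 -1.e-04 -1.e+00] shift [ -1.2  -5.  -40.5] n 40.8 turnz 0.35 F [ 0.35  0.4  -5.43] t 5.72 grip 0.126 35.0
[-0.02077063 -0.05306945 -0.00680835]
```

Call:
step_arm --pt "0 0 -5 0 0 0" --pt "0 0 -10 0 0 0" --pt "0 0 -16 0 0 0" --pt "0 0 -20 0 0 0" --pt "0 0 -20 0 0 0" --pt "0 0 -20 0 0 0" --pt "0 0 -20 0 0 0" --pt "0 -5 -14 0 0 0"

```text
t: 6.38
ee_pos: [0.55, 0.2092, 0.3676]
eef_rot: [0.692, 0.722, 0.001, 0.001]
force: [-0.3, -0.3, -5.5]
grip_width: 0.126
finger_force: 35.0
```

Call:
step_arm --pt "0 -10 -5 0 0 0" --pt "0 -16 0 0 0 0" --pt "0 -20 0 0 0 0" --pt "0 -20 0 0 0 0" --pt "0 -20 0 0 0 0" --pt "-5 -16 0 0 0 0" --pt "-10 -10 0 0 0 0" --pt "-16 -4 0 0 0 0"

```text
t: 7.05
ee_pos: [0.4331, 0.1736, 0.3697]
eef_rot: [0.691, 0.723, 0.0, -0.0]
force: [0.1, -0.5, -6.7]
grip_width: 0.125
finger_force: 35.0
```

Call:
step_arm --pt "-22 0 0 0 0 0" --pt "-24 0 0 0 0 0" --pt "-24 0 0 0 0 0" --pt "-24 0 0 0 0 0" --pt "-24 0 0 0 0 0" --pt "-24 0 0 0 0 0" --pt "-24 0 0 0 0 0" --pt "-24 0 0 0 0 0"

```text
t: 7.72
ee_pos: [0.4424, -0.0174, 0.3694]
eef_rot: [0.692, 0.722, 0.0, -0.0]
force: [0.8, 0.4, -6.0]
grip_width: 0.127
finger_force: 35.0
```

Call:
step_arm --pt "-24 0 0 0 0 0" --pt "-24 0 0 0 0 0" --pt "-24 0 0 0 0 0" --pt "-24 0 0 0 0 0" --pt "-24 0 0 0 0 0" --pt "-20 0 0 0 0 0" --pt "-14 0 0 0 0 1" --pt "-8 0 0 0 0 2"

```text
t: 8.38
ee_pos: [0.4495, -0.1794, 0.3692]
eef_rot: [0.711, 0.703, -0.0, -0.0]
force: [-0.5, 1.8, -5.9]
grip_width: 0.126
finger_force: 35.0
```

Call:
step_arm --pt "0 0 0 0 0 2" --pt "0 0 0 0 0 2" --pt "0 0 0 0 0 2" --pt "0 0 0 0 0 2" --pt "0 0 0 0 0 1.9" --pt "0 0 0 0 0 0" --pt "0 0 0 0 0 0"

```text
t: 8.97
ee_pos: [0.45, -0.1779, 0.3696]
eef_rot: [0.768, 0.64, 0.0, -0.0]
force: [0.1, -0.6, -5.6]
grip_width: 0.126
finger_force: 35.0
```

```bash
python3 -c "
from h import *
go([.5843,-.2249,.29],-10.4)"
```

```text
tcp [ 0.45   -0.1779  0.3696] yawy -10.4 tilt z [-1.e-04  1.e-04 -1.e+00] shift [-22.  140.6  79.6] n 163.1 turnz 0.0 F [ 0.1  -0.57 -5.62] t 8.97 grip 0.126 35.0
```

Call:
step_arm --pt "-4 6 0 0 0 0" --pt "-6 16 0 0 0 0" --pt "-6 20 0 0 0 0" --pt "-6 22 0 0 0 0" --pt "0 22 0 0 0 0" --pt "0 22 0 0 0 0" --pt "0 18 0 0 0 0" --pt "0 10 8 0 0 0"

```text
t: 9.63
ee_pos: [0.5821, -0.2252, 0.3618]
eef_rot: [0.768, 0.64, 0.0, 0.0]
force: [-0.8, -0.7, -5.2]
grip_width: 0.126
finger_force: 35.0
```

Call:
step_arm --pt "0 4.6 12 0 0 0" --pt "0 0 18 0 0 0" --pt "0 0 18 0 0 0" --pt "0 0 12 0 0 0" --pt "0 0 4 0 0 0" --pt "0 0 0 0 0 0" --pt "0 0 0 0 0 0"

```text
t: 10.22
ee_pos: [0.5845, -0.2255, 0.2985]
eef_rot: [0.768, 0.64, 0.0, 0.0]
force: [-0.1, 0.1, -4.4]
grip_width: 0.124
finger_force: 35.0
```

Run:
```python
from h import *
go([.5843,-.2249,.2352],-10.4)
im,c=snap("wrist","w5"); im2,C=snap("scene","s5"); im3,D=snap("side","d5")
f=lambda a,x,y,w,h,k:cv2.resize(a[y:y+h,x:x+w],(k,300),interpolation=cv2.INTER_CUBIC)
cv2.imwrite("pics/c5.png",np.vstack([np.hstack([f(im,150,0,260,195,400),f(im2,85,100,160,120,400)]),np.hstack([f(im3,250,180,160,120,400),f(im3,250,260,160,120,400)])]))
```

```text
tcp [ 0.5845 -0.2255  0.2985] yawy -10.43 tilt z [ 7.e-04 -3.e-04 -1.e+00] shift [ 0.6 -0.3 63.3] n 63.3 turnz -0.03 F [-0.15  0.12 -4.37] t 10.22 grip 0.124 35.0
```

View pics/c5.png

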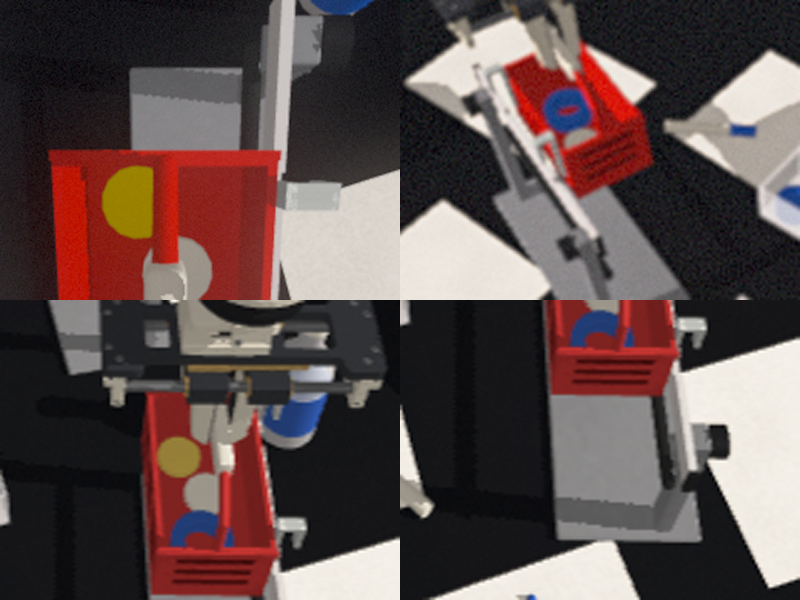

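The crops show the basket held level with its contents in it, and both hooks above and beyond the bar. One hook end is in the wrist view at about (371,128). I'll check it against the notch.

Run:
```python
from h import *
w=ctrl.get_calibration("wrist")
p=onz(w,371,119.5,.2713);q=onz(w,371,136,.2713);print(p,q,np.linalg.norm(p-q))
m=(p+q)/2; xb=np.array([.9836,-.1805]);yb=np.array([.1805,.9836]);n=np.array([.6385,-.2373])
d=m[:2]-n; print("hook end rel notch-mid: x",d@xb*1e3,"(want 10) y",d@yb*1e3,"(want 60)")
```

```text
[ 0.65816585 -0.17548034  0.2713    ] [ 0.65729407 -0.18466727  0.2713    ] 0.009228198613596503
hook end rel notch-mid: x 8.585259360313229 (want 10) y 59.75869400643142 (want 60)
```

Call:
step_arm --pt "0 0.5 8 0 0 0" --pt "0 0.5 12 0 0 0" --pt "0 0 12 0 0 0" --pt "0 0 10 0 0 0" --pt "0 0 8 0 0 0" --pt "0 0 4 0 0 0" --pt "0 0 2 0 0 0" --pt "0 0 0 0 0 0"

```text
t: 11.03
ee_pos: [0.5855, -0.2257, 0.2415]
eef_rot: [0.768, 0.64, -0.0, -0.0]
force: [-0.2, -0.1, -6.1]
grip_width: 0.132
finger_force: 35.0
```

Call:
step_arm --pt "0 0 1.5 0 0 0" --pt "0 0 1.5 0 0 0" --pt "0 0 1.5 0 0 0" --pt "0 0 1.5 0 0 0" --pt "0 0 1.5 0 0 0" --pt "0 0 0 0 0 0" --pt "0 0 0 0 0 0"

```text
t: 11.62
ee_pos: [0.5856, -0.2257, 0.2342]
eef_rot: [0.768, 0.64, -0.0, -0.0]
force: [0.1, 0.1, -6.6]
grip_width: 0.13
finger_force: 35.0
```

Call:
step_arm --pt "0 0 1 0 0 0" --pt "0 0 1 0 0 0" --pt "0 0 1 0 0 0" --pt "0 0 0 0 0 0" --pt "0 0 0 0 0 0"

```text
t: 12.03
ee_pos: [0.5856, -0.2257, 0.2312]
eef_rot: [0.768, 0.64, -0.0, -0.0]
force: [-0.3, -0.4, -6.5]
grip_width: 0.131
finger_force: 35.0
```

Call:
step_arm --pt "0 0 1 0 0 0" --pt "0 0 1 0 0 0" --pt "0 0 0 0 0 0" --pt "0 0 0 0 0 0"

```text
t: 12.37
ee_pos: [0.5856, -0.2257, 0.2292]
eef_rot: [0.768, 0.64, -0.0, -0.0]
force: [-0.3, 0.5, -6.8]
grip_width: 0.128
finger_force: 35.0
```

Call:
step_arm --pt "0 0 1 0 0 0" --pt "0 0 1 0 0 0" --pt "0 0 0 0 0 0" --pt "0 0 0 0 0 0"

```text
t: 12.7
ee_pos: [0.5857, -0.2257, 0.2278]
eef_rot: [0.768, 0.64, 0.0, 0.0]
force: [-1.8, -0.1, -0.3]
grip_width: 0.126
finger_force: 35.0
```

Call:
step_arm --pt "0 -0.8 1 -1 0 0" --pt "0 -0.8 1 -1 0 0" --pt "0 0 0 0 0 0" --pt "0 0 0 0 0 0"

```text
t: 13.03
ee_pos: [0.5838, -0.2255, 0.2259]
eef_rot: [0.768, 0.64, 0.011, 0.014]
force: [-5.3, 1.3, 5.5]
grip_width: 0.123
finger_force: 35.0
```

Call:
step_arm --pt "0 -0.8 1 -1 0 0" --pt "0 -0.8 0.7 -0.7 0 0" --pt "0 0 0 0 0 0" --pt "0 0 0 0 0 0"

```text
t: 13.37
ee_pos: [0.582, -0.2251, 0.2248]
eef_rot: [0.768, 0.639, 0.021, 0.025]
force: [-10.3, 2.0, 10.8]
grip_width: 0.128
finger_force: 35.0
```

Run:
```python
from h import *
go([.5843,-.2249,.224],-10.4); print(ctrl.get_obs()["ft_torque"])
im,c=snap("wrist","w6"); im2,C=snap("scene","s6"); im3,D=snap("side","d6")
f=lambda a,x,y,w,h,k:cv2.resize(a[y:y+h,x:x+w],(k,300),interpolation=cv2.INTER_CUBIC)
cv2.imwrite("pics/c6.png",np.vstack([np.hstack([f(im,250,40,160,120,400),f(im2,105,115,100,75,400)]),np.hstack([f(im3,280,190,120,90,400),f(im3,310,250,80,60,400)])]))
```

```text
tcp [ 0.582  -0.2251  0.2248] yawy -10.44 tilt z [ 0.0639 -0.0122 -0.9979] shift [0.6 2.1 0.9] n 2.4 turnz -0.04 F [-10.29   1.97  10.84] t 13.37 grip 0.128 35.0
[0.48380953 2.0741532  0.02905226]
```

View pics/c6.png

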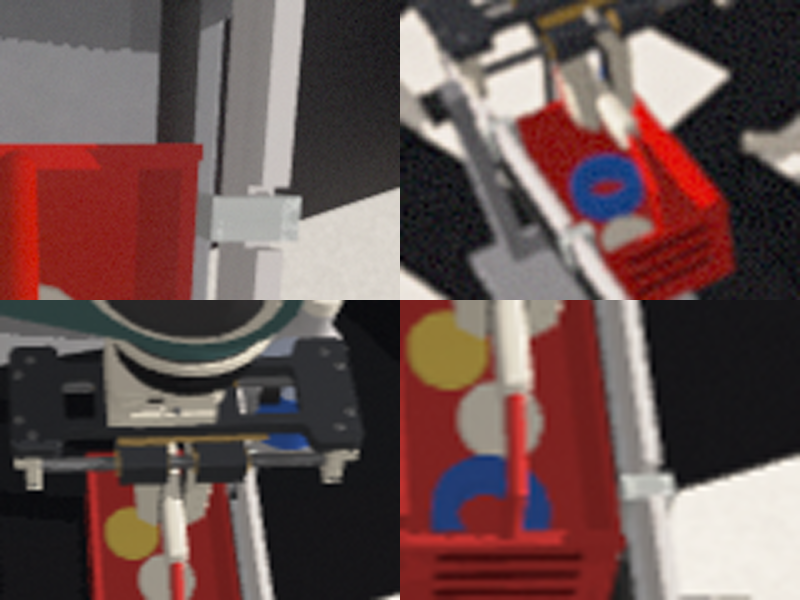

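Both hooks show sunk into the notches: in the wrist crop at (255,215) the strap sits inside the notch gap, and the side view at (650,487) agrees. I'll ease the load off, then release.

Call:
step_arm --pt "0 -0.5 -0.7 0.5 0 0" --pt "0 -0.5 -0.7 0.5 0 0" --pt "0 0 0 0 0 0" --pt "0 0 0 0 0 0"

```text
t: 13.85
ee_pos: [0.5817, -0.225, 0.2249]
eef_rot: [0.768, 0.64, 0.015, 0.018]
force: [-2.1, -0.5, 1.8]
grip_width: 0.128
finger_force: 35.0
```

Call:
step_arm --pt "0 0 0 0 0 0" --pt "0 0 0 0 0 0" --pt "0 0 0 0 0 0" --pt "0 0 0 0 0 0" --pt "0 0 0 0 0 0" --pt "0 0 0 0 0 0" --fingers 45

```text
t: 14.35
ee_pos: [0.5815, -0.225, 0.2248]
eef_rot: [0.768, 0.64, 0.015, 0.018]
force: [-0.5, 0.1, -0.4]
grip_width: 0.473
finger_force: 0.0
```

Call:
step_arm --pt "0 0 -5 0 0 0" --pt "0 0 -10 0 0 0" --pt "0 0 -15 0 0 0" --pt "0 0 -25 0 0 0" --pt "0 0 -30 0 0 0" --pt "0 0 -30 0 0 0" --pt "0 0 -30 0 0 0" --pt "0 0 0 0 0 0"

```text
t: 15.02
ee_pos: [0.5749, -0.2238, 0.3782]
eef_rot: [0.768, 0.64, 0.017, 0.022]
force: [0.1, -0.5, 1.3]
grip_width: 0.483
finger_force: 0.0
```

Run:
```python
from h import *
go([.5843,-.2249,.224],-10.4)
im,c=snap("wrist","w7"); im3,D=snap("side","d7"); im2,C=snap("scene","s7")
f=lambda a,x,y,w,h,k:cv2.resize(a[y:y+h,x:x+w],(k,300),interpolation=cv2.INTER_CUBIC)
cv2.imwrite("pics/c7.png",np.vstack([np.hstack([f(im,180,0,260,195,400),f(im2,85,100,160,120,400)]),np.hstack([f(im3,250,180,160,120,400),f(im3,250,240,160,120,400)])]))
```

```text
tcp [ 0.5749 -0.2238  0.3782] yawy -10.43 tilt z [ 0.0546 -0.0122 -0.9984] shift [  1.    0.8 154.5] n 154.5 turnz -0.03 F [ 0.13 -0.46  1.31] t 15.02 grip 0.483 0.0
```

View pics/c7.png

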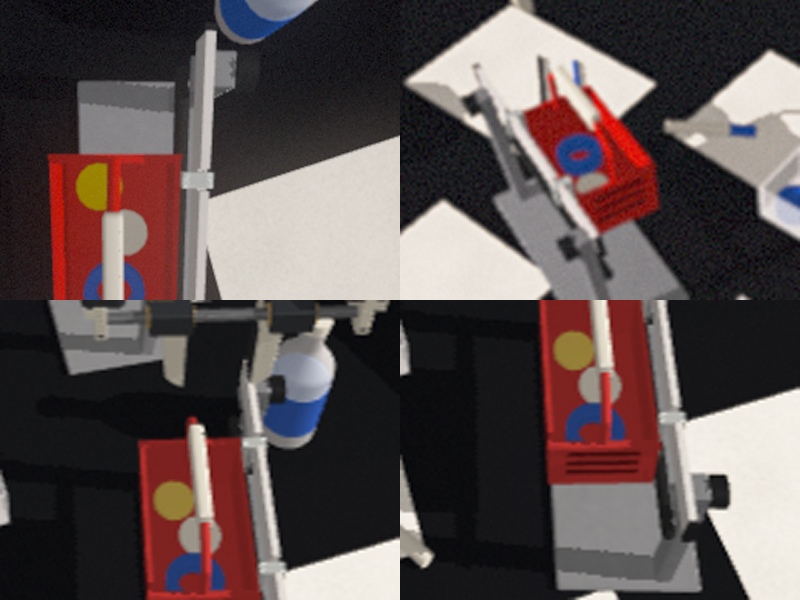

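The basket hangs free with both hooks seated in the notches, at side crop (257,440) and (272,568). Its contents are in place and the gripper is clear.

```bash
python3 -c "
from workcell import ctrl
print(ctrl.close_job())"
```

```text
the job is handed in; nothing more can be done
None
```

The red basket now hangs on the second rack with both hooks down in its notches and its contents in place; the gripper is clear and the job is handed in. The hooks dropped in on the first lowering, so no feeling slide was needed.

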